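# Find the stamped bearing carton and push it to the dispatch line

## Task

Two green bearing cartons stand on edge on the board in front of the dispatch line's loading plate, and one of them has an inspection stamp, an oblong frame with a tick, on its underside. With the fingertips only, first tip both of them backwards over the front edge of the plate, so that each lies on its back on the plate with its underside towards the robot; only then push the stamped one across the plate onto the rollers until it lies against the guide rail, and along the rollers up to the end stop. Lift and carry nothing, leave the other carton lying on the plate off the rollers, and do not disturb the tools and parts around.

Things in the scene. Friction and masses are not known exactly. Their poses are not given: they have to be found in the camera images.
- line: the dispatch line, a low fixed unit on a plywood board 10 mm thick, 454 mm long (along y), x axis away from the robot: the board's bare ledge in front (x = -102 to 0 mm), where the cartons stand, then a steel loading plate, then a roller track. Origin on top of the board below the middle of the plate's front edge, z up. All positions told for its parts are in this frame.
- line_plate (a point): middle of the top of the line's loading plate; the plate takes x = 0 to 100 mm, y = -220 to 220 mm, top z = 12 mm. Its front edge, towards the robot, is an upright step 12 mm high over which the cartons are tipped
- line_rollers (a point): middle of the roller track, at the tops of the rollers, 1 mm below the plate: 19 free-turning grey rollers 17 mm thick, x = 103 to 201 mm, their axes along x, so that a carton slides onto them from the plate and rolls along y. At the left end is only a cheek lower than the rollers
- end_corner (a point): corner of the end stop and the guide rail, x = 203, y = -206, z = 12 mm. The aluminium guide rail runs along the back of the rollers, its face at x = 203 mm, top at z = 32 mm; the end stop, an upright plate 34 mm high with two rubber buffers, closes the right (-y) end, the buffers' faces at y = -206 mm
- stamped_carton: green sealed carton, about 0.34 kg, at the start on edge: 91 mm tall, 90 mm wide (its y), 35 mm deep (its x). Origin: centre of the underside; z up, x away from the robot at the start. On its back, x points down, z away from the robot. This one has a black stamp (an oblong frame 60 x 28 mm with a tick in it) on the pale label under it, hidden until it is tipped and then seen from low in front.
- stamped_carton_center (a point): the middle of the stamped carton, 45.5 mm above its underside. Either carton, pushed low, slides on the board; pushed near its top with its foot at the step, it tips backwards over the step and drops flat onto the plate
- plain_carton: green sealed carton, about 0.34 kg, at the start on edge: 91 mm tall, 90 mm wide (its y), 35 mm deep (its x). Origin: centre of the underside; z up, x away from the robot at the start. On its back, x points down, z away from the robot. This one has no stamp: the pale label (74 x 31 mm) that both have on the underside is blank.
- plain_carton_center (a point): the middle of the unstamped carton, 45.5 mm above its underside
- loupe: black eyepiece loupe, 32 mm across, 26 mm high, standing on the board's ledge, before the gap between the cartons, bystander; origin at the centre of its underside
- bearing_ring: steel bearing ring, 62 mm across, 12 mm high, on the bench at the front left, bystander; origin at the centre of its underside
- reference_block: round steel hardness reference block, 64 mm across, 12 mm high, on the bench at the front right, bystander; origin at the centre of its underside
- micrometer: outside micrometer, 48 x 130 x 12 mm, flat on the bench to the right of the line, bystander; origin at the centre of its underside
- caliper: caliper, 72 x 272 x 8 mm, flat on the bench at the left, bystander; origin at the centre of its underside
Things that resemble listed ones, but are neither listed nor needed, are in the scene too. Leave any red look-alike of the plain_carton alone.

How it is judged:
By the outcome, as a careful person would: the job done as asked, in the order asked, and still so for the second after the job is handed in, with the robot touching nothing.
It also fails if it takes over 72 s, if anything falls off the work surface, if the arm or the gripper's body presses on something with over 40 N, if the wrist force passes 120 N, or if a joint passes its speed limit or range.

## Robot

A 6-joint arm with a two-finger parallel gripper is mounted at the origin on a cart in front of the work surface, level with it; the furniture and walls round the work are solid. World frame = base frame: x ahead of the robot, y to its left, z up, the work surface at z = 0. Lengths are in m, angles in degrees, forces in N, time in s.
With the tool pointing down it reaches from about 0.375 to 0.75 m from the base axis. Payload 9 kg.
Tool frame: the origin (TCP) lies where the fingers leave the gripper's body, on its centre line; the fingertips stand 73 mm ahead of it and the grasp point (between the pads) lies 54 mm ahead of it (robot.tip_reach is the distance from the TCP to the fingertips, in m); z points along the fingers, y is the direction in which the jaws open and shut (so a half turn about z gives the same grasp; the last joint's range is limited). The gripper opens to 85 mm and grips with 20 to 120 N. Pads are 22 mm wide; open, the fingers measure 114 mm over their backs; the gripper's body (76 mm by 85 mm) begins 54 mm behind the grasp point. The pads swing forward as they close: fully open they stand 13 mm farther back than shut.
Start: joints at [62.126, 5.964, 5.575, 89.605, 0, 77.527], TCP at [0.159, 0.578, 0.304] pointing down, gripper open.
Joint ranges: [-171.21, 171.21], [-48.23, 106.86], [-62.78, 66.21], [-105.2, 120.99], [-86.42, 89.51], [-180, 180]. Speed limits (degrees/s): [127.2, 127.2, 147.25, 180, 180, 180].

## Interface

Orientations are given as [roll, pitch, yaw] about the fixed x, y, z axes, in that order (R = Rz(yaw) Ry(pitch) Rx(roll)).
In Python, from plant import robot gives the robot as it stands. Calls block until the motion is done:
- robot.move_pose(position, orientation): joint-space move of the TCP to a pose.
- robot.line_to(position, vel=0.15, rotation=None, guard=None): straight line of the TCP; rotation=None keeps the orientation; vel is the mean speed in m/s. With guard (N) it stops when the force on the tool has changed by that much, and returns True; else False.
- robot.goto_joints(angles): joint-space move.
- robot.set_gripper(opening): finger opening in m; the grip force is fixed at half the most; returns when the fingers have stopped.
- robot.pause(seconds).
- robot.ik(position, orientation): joint angles nearest the present ones, or None.
- robot.observe(): the state.
- robot.grab_frame(name): name is "scene" or "top"; returns the picture (400x640x3 uint8, blue, green, red); there is no depth.
- robot.get_calibration(name): a dict with "vertical_fov" (degrees; the focal length in pixels is half the picture's height over the tangent of half this angle, whatever the lens; pixels are square), "cx", "cy" (the principal point, pixels), "rvec" (rotation vector, rad) and "tvec" (3), from world to camera coordinates, as OpenCV has them. Camera axes: x right, y down, z forward; pixel columns grow to the right and rows downward; lengths in m; the calibration is good to about 2 mm. A picture is of the moment at which its call begins. get_calibration takes no time and is no camera call.
A pose or a line that the arm cannot do raises robot.IKError and nothing moves.
- robot.job_done(): hands the job in, once; it reports no verdict.
The state is a dict: "time": time; "q": joint angles; "qvel": joint speeds; "joint_torque": joint torques, N m; "tool_pos": TCP position; "tcp_rot": TCP orientation; "ft_force": force on the tool from outside, world axes, zero at the start; "torque": the same for the moment, N m; "gripper_width": finger opening in m.
Only numpy, scipy, OpenCV 4.12 (cv2) and the standard library are available. Lean on these libraries where they do the work, as an engineer would, in place of code of your own. Each camera call takes 0.05 s, during which the arm holds its last target.

## Working session

There is one attempt and no reset: what is moved stays moved. The work goes in short steps, each a Python script; the robot and the scene stay as the last script left them, time stands still between calls to the robot, and variables do not carry over. Pictures are saved under pics/ and viewed, and the job is handed in when it is done.

```bash
ls; mkdir -p pics
python3 - <<'E'
from plant import robot
import cv2
for n in("scene","top"):
    im=robot.grab_frame(n); cv2.imwrite(f"pics/{n}0.png",im); print(n,robot.get_calibration(n))
s=robot.observe(); print(s["time"],s["tool_pos"],s["tcp_rot"],s["gripper_width"],robot.tip_reach)
E
```

```text
pics
scene {'vertical_fov': 44.70910816347895, 'cx': 320.47164234571693, 'cy': 202.4961582529022, 'rvec': array([ 2.15312762, -0.52414922,  0.25462254]), 'tvec': array([-0.5145878 ,  0.25296538,  1.49794103])}
top {'vertical_fov': 51.47827896076661, 'cx': 321.43437694100317, 'cy': 201.27228837384357, 'rvec': array([ 2.18090838, -2.21216853,  0.08305738]), 'tvec': array([0.04034093, 0.61124557, 1.57460745])}
0.1 [0.15921855 0.57826155 0.30320182] [-1.79933315e+02 -1.52641532e-02  1.64599157e+02] 0.08544015400473315 0.0726
```

View pics/scene0.png

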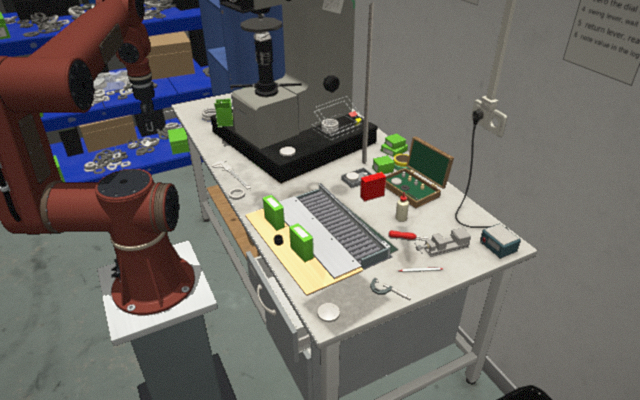

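View pics/top0.png

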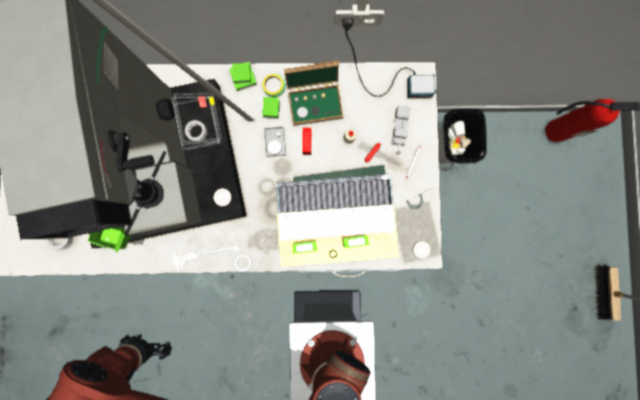

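```bash
cat > h.py <<'E'
import cv2, numpy as np
from plant import robot
def cam(n):
    c=robot.get_calibration(n); f=200/np.tan(np.radians(c["vertical_fov"]/2))
    R=cv2.Rodrigues(c["rvec"])[0]; t=c["tvec"]; return f,c["cx"],c["cy"],R,t
def ray(n,u,v):
    f,cx,cy,R,t=cam(n); d=R.T@np.array([(u-cx)/f,(v-cy)/f,1]); return -R.T@t,d
def onz(n,u,v,z):
    o,d=ray(n,u,v); return o+d*(z-o[2])/d[2]
def proj(n,P):
    f,cx,cy,R,t=cam(n); p=R@np.asarray(P)+t; return np.array([f*p[0]/p[2]+cx,f*p[1]/p[2]+cy])
def tri(a,b):
    (o1,d1),(o2,d2)=ray("scene",*a),ray("top",*b); d1/=np.linalg.norm(d1);d2/=np.linalg.norm(d2)
    s=np.linalg.lstsq(np.c_[d1,-d2],o2-o1,rcond=None)[0]
    p,q=o1+s[0]*d1,o2+s[1]*d2; return (p+q)/2,np.linalg.norm(p-q)
def crop(im,x0,y0,x1,y1,k,name):
    cv2.imwrite(name,cv2.resize(im[y0:y1,x0:x1],None,fx=k,fy=k,interpolation=cv2.INTER_CUBIC))
E
python3 - <<'E'
from h import *
for n in("scene","top"): print(n,ray(n,320,200), cam(n)[0])
crop(cv2.imread("pics/scene0.png"),235,175,395,295,5,"pics/s0c.png")
crop(cv2.imread("pics/top0.png"),260,160,420,280,5,"pics/t0c.png")
E
```

```text
scene (array([-0.01666127, -1.17979386,  1.08647516]), array([ 0.36394152,  0.72254816, -0.58779079])) 486.3309036896837
top (array([0.51341419, 0.05420611, 1.60875875]), array([ 0.06483524, -0.01074968, -0.99784878])) 414.84385120183384
```

View pics/s0c.png

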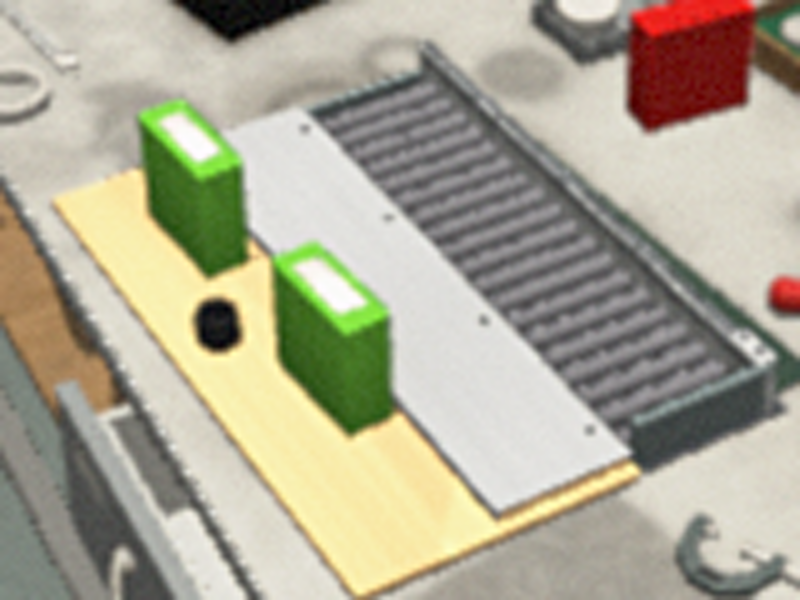

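View pics/t0c.png

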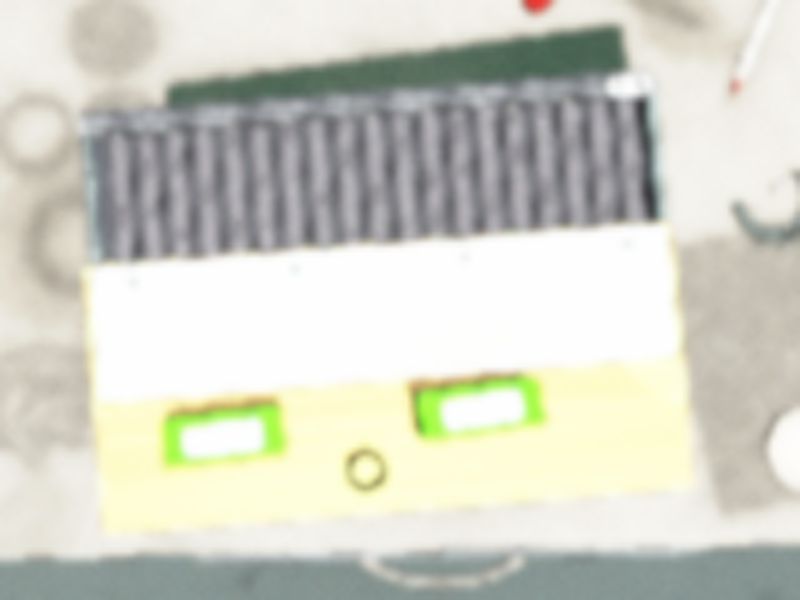

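```bash
cat > fit.py <<'E'
from h import *
S=lambda x,y:(x/5+235-.4,y/5+175-.4)
T=lambda x,y:(x/5+260-.4,y/5+160-.4)
pts=[("scene",S(500,517),.022,(0,-.22)),("scene",S(632,460),.022,(.1,-.22)),("scene",S(53,203),.01,(-.102,.227)),("scene",S(360,597),.01,(-.102,-.227)),
("scene",S(303,107),.022,(.1,.22)),
("top",T(684,360),.022,(0,-.22)),("top",T(97,403),.022,(0,.22)),("top",T(90,265),.022,(.1,.22)),("top",T(668,225),.022,(.1,-.22)),("top",T(103,533),.01,(-.102,.227)),("top",T(692,485),.01,(-.102,-.227))]
def fit(sub):
    W=np.array([onz(n,*p,z)[:2] for n,p,z,l in sub]);L=np.array([l for *_,l in sub])
    lc,wc=L.mean(0),W.mean(0);H=(L-lc).T@(W-wc);a=np.arctan2(H[0,1]-H[1,0],H[0,0]+H[1,1])
    R=np.array([[np.cos(a),-np.sin(a)],[np.sin(a),np.cos(a)]]);t=wc-R@lc
    return a,R,t,W-(L@R.T+t)
if __name__=="__main__":
    for sub in(pts,pts[:5],pts[5:]):
        a,R,t,r=fit(sub);print(np.degrees(a),t);print((r*1000).round(1).tolist())
    a,R,t,_=fit(pts)
    print("plate height tri",[ (x[0].round(4),x[1].round(4)) for x in (tri(S(500,517),T(684,360)),tri(S(303,107),T(90,265)),tri(S(53,203),T(103,533)),tri(S(360,597),T(692,485)))])
    # carton tops: corners FL,BL,BR,FR
    for nm,s,tt in(("left",[(143,113),(183,100),(243,163),(207,178)],[(167,466),(170,410),(277,402),(283,455)]),
                  ("right",[(275,256),(317,243),(388,310),(350,331)],[(424,437),(418,387),(535,376),(543,425)])):
        for p,q in zip(s,tt):
            P,g=tri(S(*p),T(*q)); print(nm,P.round(4),g.round(4),end=" ")
            for n,w in(("scene",S(*p)),("top",T(*q))): print(n,((R.T@(onz(n,*w,.101)[:2]-t))*1000).round(1),end=" ")
            print()
    for n,w,z in(("scene",S(218,310),.036),("top",T(366,470),.036)): print("loupe",((R.T@(onz(n,*w,z)[:2]-t))*1000).round(1))
E
python3 fit.py
```

```text
3.4304431174113885 [ 0.48248089 -0.02986882]
[[1.8, -3.1], [-1.0, -3.5], [0.7, -4.4], [3.5, 0.7], [2.2, -0.6], [-4.3, -3.8], [-3.9, 5.6], [1.4, 4.1], [-0.5, -0.2], [-1.1, 2.0], [1.2, 3.2]]
3.4301092791113863 [ 0.48392337 -0.03205239]
[[0.4, -0.9], [-2.4, -1.4], [-0.8, -2.2], [2.0, 2.9], [0.8, 1.6]]
3.3819702406675147 [ 0.48127908 -0.02804973]
[[-2.9, -5.7], [-2.9, 3.8], [2.4, 2.3], [0.9, -1.9], [-0.0, 0.1], [2.6, 1.3]]
plate height tri [(array([ 0.4938, -0.2539,  0.0247]), np.float64(0.0052)), (array([0.5718, 0.1996, 0.019 ]), np.float64(0.0027)), (array([0.3675, 0.1923, 0.006 ]), np.float64(0.0038)), (array([ 0.3968, -0.2602,  0.0087]), np.float64(0.0031))]
left [0.4236 0.1374 0.1025] 0.004 scene [-46.2 171.4] top [-50.6 171.4] 
left [0.459  0.1367 0.1024] 0.0064 scene [-15.5 171.1] top [-10.6 166.4] 
left [0.4665 0.0581 0.0967] 0.0002 scene [-13.   83.5] top [-10.7  88.8] 
left [0.4327 0.0525 0.0996] 0.0096 scene [-41.3  81. ] top [-49.   87.3] 
right [ 0.4411 -0.0484  0.1015] 0.003 scene [-40.8 -16.2] top [-43.8 -15.4] 
right [ 0.4751 -0.0442  0.0966] 0.0014 scene [-11.3 -18.5] top [ -7.5 -13.9] 
right [ 0.483  -0.1296  0.1005] 0.0011 scene [  -5.2 -100.3] top [ -5.9 -99.3] 
right [ 0.4503 -0.1358  0.1009] 0.0072 scene [ -35.3 -105.5] top [ -41.6 -102.2] 
loupe [-65.2  25.4]
loupe [-68.6  25.9]
```

```bash
cat >> h.py <<'E'
from scipy.spatial.transform import Rotation as Ro
A=np.radians(3.43); LT=np.array([.4825,-.0300]); LR=np.array([[np.cos(A),-np.sin(A)],[np.sin(A),np.cos(A)]])
def orient(tilt,extra=0,half=False):
    r=Ro.from_euler("z",np.degrees(A)+extra,degrees=True)*Ro.from_euler("xyz",[180,-tilt,0],degrees=True)
    if half: r=r*Ro.from_euler("z",180,degrees=True)
    return r
def tcp(x,y,z,r,reach=.068):
    "line-frame tip point (m) -> world TCP"
    p=LT+LR@np.array([x,y]); return np.array([p[0],p[1],z+.01])-reach*r.apply([0,0,1])
def eul(r): return r.as_euler("xyz",degrees=True)
def toline(P): P=np.asarray(P); return np.r_[LR.T@(P[:2]-LT),P[2]-.01]
E
python3 - <<'E'
from h import *
for half in(0,1):
  for tilt in(0,15,25,35):
    r=orient(tilt,half=half)
    for pt in((-.075,.127,.015),(-.07,.127,.08),(0,.127,.08),(-.07,-.059,.015),(0,-.059,.08),(.112,-.06,.02),(.11,.127,.02)):
        q=robot.ik(tcp(*pt,r),eul(r)); print(half,tilt,pt,None if q is None else np.round(q).astype(int).tolist())
E
```

```text
0 0 (-0.075, 0.127, 0.015) [-5, -26, -45, 71, 0, 171]
0 0 (-0.07, 0.127, 0.08) [-5, -27, -39, 78, 0, 171]
0 0 (0, 0.127, 0.08) [-4, -13, -28, 75, 0, 173]
0 0 (-0.07, -0.059, 0.015) [-30, -22, -42, 70, 0, 146]
0 0 (0, -0.059, 0.08) [-26, -11, -26, 75, 0, 151]
0 0 (0.112, -0.06, 0.02) [-20, 10, -11, 68, 0, 156]
0 0 (0.11, 0.127, 0.02) [-3, 9, -13, 68, 0, 174]
0 15 (-0.075, 0.127, 0.015) None
0 15 (-0.07, 0.127, 0.08) None
0 15 (0, 0.127, 0.08) [-5, -36, -47, 65, 2, 171]
0 15 (-0.07, -0.059, 0.015) [-38, -47, -60, 66, 10, 140]
0 15 (0, -0.059, 0.08) [-31, -32, -44, 66, 8, 147]
0 15 (0.112, -0.06, 0.02) [-24, -7, -31, 53, 7, 154]
0 15 (0.11, 0.127, 0.02) [-4, -10, -33, 52, 2, 173]
0 25 (-0.075, 0.127, 0.015) None
0 25 (-0.07, 0.127, 0.08) None
0 25 (0, 0.127, 0.08) None
0 25 (-0.07, -0.059, 0.015) None
0 25 (0, -0.059, 0.08) [-35, -48, -56, 62, 15, 144]
0 25 (0.112, -0.06, 0.02) [-27, -19, -43, 44, 12, 152]
0 25 (0.11, 0.127, 0.02) [-4, -23, -46, 41, 3, 173]
0 35 (-0.075, 0.127, 0.015) None
0 35 (-0.07, 0.127, 0.08) None
0 35 (0, 0.127, 0.08) None
0 35 (-0.07, -0.059, 0.015) None
0 35 (0
[... 647 characters left out ...]
 -40]
1 15 (0, -0.059, 0.08) [-31, -32, -44, 66, 8, -33]
1 15 (0.112, -0.06, 0.02) [-24, -7, -31, 53, 7, -26]
1 15 (0.11, 0.127, 0.02) [-4, -10, -33, 52, 2, -7]
1 25 (-0.075, 0.127, 0.015) None
1 25 (-0.07, 0.127, 0.08) None
1 25 (0, 0.127, 0.08) None
1 25 (-0.07, -0.059, 0.015) None
1 25 (0, -0.059, 0.08) [-35, -48, -56, 62, 15, -36]
1 25 (0.112, -0.06, 0.02) [-27, -19, -43, 44, 12, -28]
1 25 (0.11, 0.127, 0.02) [-4, -23, -46, 41, 3, -7]
1 35 (-0.075, 0.127, 0.015) None
1 35 (-0.07, 0.127, 0.08) None
1 35 (0, 0.127, 0.08) None
1 35 (-0.07, -0.059, 0.015) None
1 35 (0, -0.059, 0.08) None
1 35 (0.112, -0.06, 0.02) [-30, -30, -56, 34, 18, -28]
1 35 (0.11, 0.127, 0.02) [-5, -36, -60, 31, 5, -7]
```

Run:
```python
from h import *
for tilt in(4,6,8,10,12,15):
    r=orient(tilt,half=True)
    for pt in((-.07,.127,.028),(-.07,.127,.08),(-.07,.127,.13),(-.06,.127,.028)):
        q=robot.ik(tcp(*pt,r,.07),eul(r)); print(tilt,pt,None if q is None else np.round(q).astype(int).tolist())
```

```text
4 (-0.07, 0.127, 0.028) [-6, -32, -48, 70, 1, -9]
4 (-0.07, 0.127, 0.08) [-6, -34, -43, 76, 1, -9]
4 (-0.07, 0.127, 0.13) [-6, -34, -39, 82, 1, -9]
4 (-0.06, 0.127, 0.028) [-6, -30, -46, 70, 1, -9]
6 (-0.07, 0.127, 0.028) [-6, -36, -50, 69, 1, -9]
6 (-0.07, 0.127, 0.08) [-6, -37, -46, 75, 1, -9]
6 (-0.07, 0.127, 0.13) [-6, -37, -41, 81, 1, -9]
6 (-0.06, 0.127, 0.028) [-6, -33, -49, 69, 1, -9]
8 (-0.07, 0.127, 0.028) [-6, -39, -53, 69, 1, -10]
8 (-0.07, 0.127, 0.08) [-6, -41, -48, 75, 1, -10]
8 (-0.07, 0.127, 0.13) [-6, -41, -43, 80, 1, -10]
8 (-0.06, 0.127, 0.028) [-6, -37, -51, 68, 1, -9]
10 (-0.07, 0.127, 0.028) [-7, -43, -55, 68, 2, -10]
10 (-0.07, 0.127, 0.08) [-7, -44, -51, 74, 2, -10]
10 (-0.07, 0.127, 0.13) [-7, -44, -45, 79, 2, -10]
10 (-0.06, 0.127, 0.028) [-6, -41, -54, 67, 2, -10]
12 (-0.07, 0.127, 0.028) [-7, -47, -58, 68, 2, -10]
12 (-0.07, 0.127, 0.08) [-7, -48, -53, 73, 2, -10]
12 (-0.07, 0.127, 0.13) [-7, -48, -48, 78, 2, -10]
12 (-0.06, 0.127, 0.028) [-7, -45, -56, 66, 2, -10]
15 (-0.07, 0.127, 0.028) None
15 (-0.07, 0.127, 0.08) None
15 (-0.07, 0.127, 0.13) None
15 (-0.06, 0.127, 0.028) None
```

```bash
cat > tip.py <<'E'
from h import *
def st(msg):
    s=robot.observe(); r=Ro.from_euler("xyz",s["tcp_rot"],degrees=True)
    print(msg,"t",round(s["time"],2),"tip line mm",(toline(s["tool_pos"]+.07*r.apply([0,0,1]))*1000).round(1),"F",s["ft_force"].round(1) if hasattr(s["ft_force"],"round") else s["ft_force"])
r=orient(8,half=True)
def go(x,y,z,vel=.15,guard=None): 
    h=robot.line_to(tcp(x,y,z,r,.07),vel=vel,guard=guard); st(f"->{x*1e3:.0f},{y*1e3:.0f},{z*1e3:.0f} hit={h}"); return h
E
python3 - <<'E'
from tip import *
robot.set_gripper(.03)
q=np.array(robot.ik(tcp(-.072,.127,.15,r,.07),eul(r)))
q0=np.array(robot.observe()["q"]); m=q.copy(); m[0]=q0[0]; m[5]=q0[5]
robot.goto_joints(m); robot.goto_joints(q); st("above")
print(robot.observe()["gripper_width"])
cv2.imwrite("pics/s1.png",robot.grab_frame("scene")); 
crop(cv2.imread("pics/s1.png"),215,135,375,255,5,"pics/s1c.png")
E
```

```text
above t 3.43 tip line mm [-72.  127.5 150.1] F [-0.1 -0.3  0.1]
0.029994070318177756
```

View pics/s1c.png

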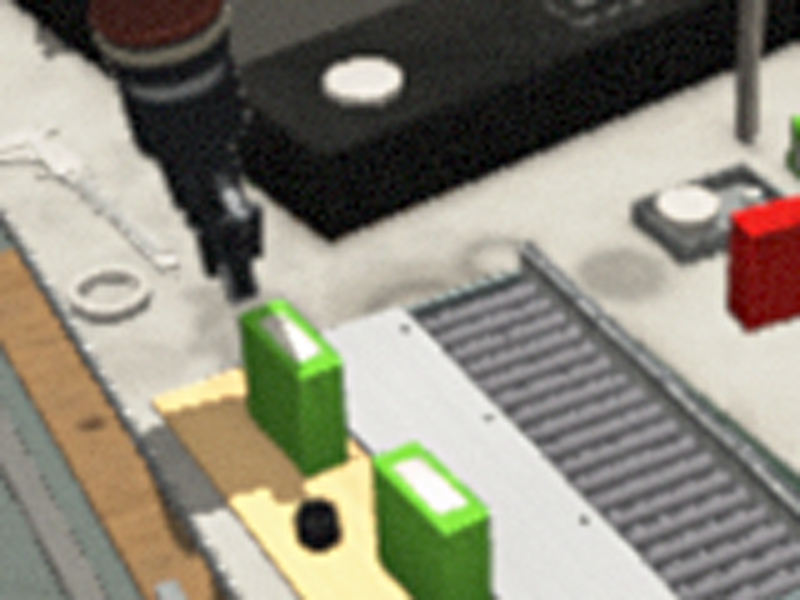

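Candidates, by scene pixel:
- Green cartons on the board's ledge at (273,212) and (301,243). These two match the description, and the crop confirms both are on edge before the plate.
- Green stacks at (385,163) and (395,143), and a green box at (224,110) and one at (178,139). None of these is on the line, so I leave them.
- Red look-alike at (372,186), left alone.

The crop shows the fingers behind and above the left carton, clear of it.

Run:
```python
from tip import *
if not go(-.072,.127,.024,.12,guard=8):
    go(-.030,.127,.024,.04,guard=5)
robot.pause(.1); st("held")
cv2.imwrite("pics/s2.png",robot.grab_frame("scene")); cv2.imwrite("pics/t2.png",robot.grab_frame("top"))
a=cv2.imread("pics/s2.png")[165:285,225:385];b=cv2.imread("pics/t2.png")[160:280,260:420]
cv2.imwrite("pics/c2.png",cv2.resize(np.hstack([a,b]),None,fx=2.5,fy=2.5,interpolation=2))
```

```text
->-72,127,24 hit=False t 4.68 tip line mm [-71.4 126.9  24.8] F [ 0.3 -0.2  0.1]
->-30,127,24 hit=True t 5.27 tip line mm [-54.2 127.1  23.6] F [ 0.5 -0.4 -0.1]
held t 5.37 tip line mm [-55.2 127.2  23.2] F [ 0.2 -0.9  0.6]
```

View pics/c2.png

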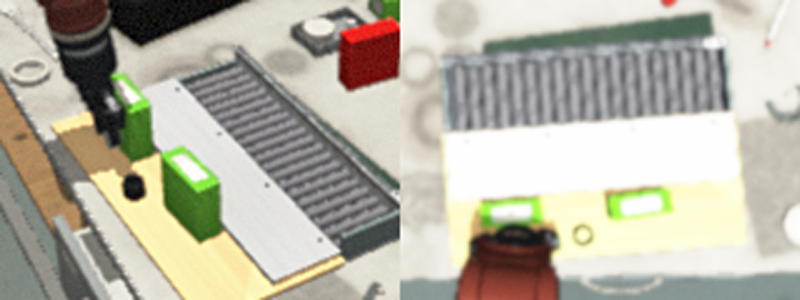

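The left picture shows the fingers at the left carton's front, with the carton still short of the step. The guard tripped on first contact, so I go on with a higher guard.

Run:
```python
from tip import *
go(-.025,.127,.024,.04,guard=12)
robot.pause(.1); st("held")
cv2.imwrite("pics/s3.png",robot.grab_frame("scene")); cv2.imwrite("pics/t3.png",robot.grab_frame("top"))
a=cv2.imread("pics/s3.png")[165:285,225:385];b=cv2.imread("pics/t3.png")[160:280,260:420]
cv2.imwrite("pics/c3.png",cv2.resize(np.hstack([a,b]),None,fx=2.5,fy=2.5,interpolation=2))
```

```text
->-25,127,24 hit=True t 5.88 tip line mm [-46.6 127.3  22.7] F [-0.5 -0.4 -0. ]
held t 5.97 tip line mm [-46.6 127.3  22.7] F [-0.4 -1.5  0.9]
```

View pics/c3.png

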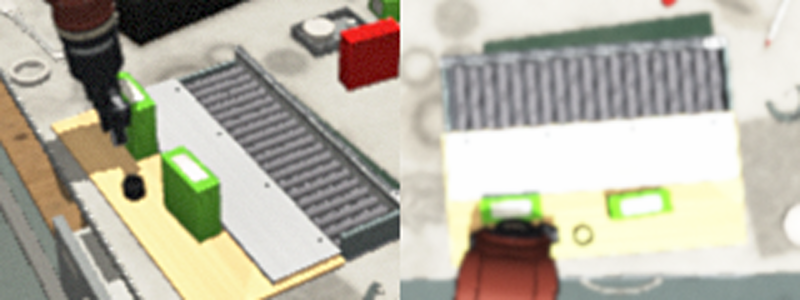

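Finger front is at about x = -36 mm, so the carton's back is at the step. Now the high push.

```bash
cat > look.py <<'E'
from tip import *
def look(k):
    cv2.imwrite(f"pics/s{k}.png",robot.grab_frame("scene")); cv2.imwrite(f"pics/t{k}.png",robot.grab_frame("top"))
    a=cv2.imread(f"pics/s{k}.png")[165:285,235:395];b=cv2.imread(f"pics/t{k}.png")[160:280,260:420]
    cv2.imwrite(f"pics/c{k}.png",cv2.resize(np.hstack([a,b]),None,fx=2.5,fy=2.5,interpolation=2))
E
python3 - <<'E'
from look import *
go(-.060,.127,.024,.15); go(-.060,.127,.078,.15)
go(-.012,.127,.080,.06,guard=30); go(.004,.127,.082,.06,guard=30)
robot.pause(.4); look(4)
E
```

```text
->-60,127,24 hit=False t 6.33 tip line mm [-60.  127.   24.1] F [ 0.3 -0.9  0.2]
->-60,127,78 hit=False t 6.83 tip line mm [-60.1 127.   77.6] F [ 0.5  0.4 -0.2]
->-12,127,80 hit=False t 7.78 tip line mm [-12.7 127.1  79.7] F [0.9 0.2 0. ]
->4,127,82 hit=False t 8.2 tip line mm [  3.4 127.1  81.9] F [ 0.5 -1.4  0.1]
```

View pics/c4.png

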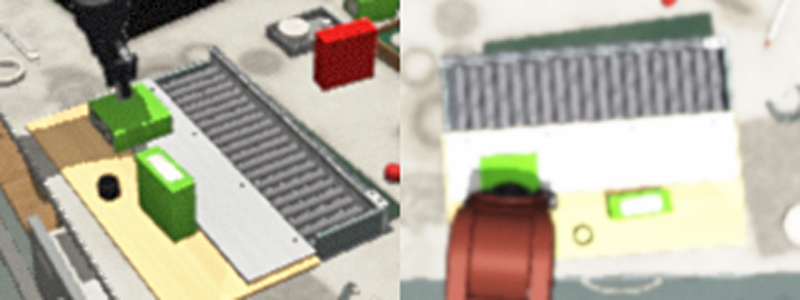

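The left carton lies on its back on the plate. Next is the right one, with the same moves.

Run:
```python
from look import *
y=-.059
go(-.02,.127,.15,.2)
go(-.068,.03,.16,.2); go(-.068,y,.15,.2)
if not go(-.068,y,.024,.15,guard=8):
    go(-.025,y,.024,.04,guard=12)
robot.pause(.05); st("held"); look(5)
```

```text
->-20,127,150 hit=False t 9.21 tip line mm [-20.1 127.  150.2] F [0.1 0.1 0.1]
->-68,30,160 hit=False t 9.9 tip line mm [-68.4  30.3 159.2] F [0.4 0.2 1.1]
->-68,-59,150 hit=False t 10.5 tip line mm [-68.4 -57.9 149.7] F [-0.4  0.6  0.6]
->-68,-59,24 hit=False t 11.49 tip line mm [-67.8 -59.1  24.9] F [-0.2  0.3 -0.3]
->-25,-59,24 hit=True t 12.16 tip line mm [-45.8 -58.7  23.3] F [-3.4 -1.4  2.3]
held t 12.21 tip line mm [-45.8 -58.8  23.3] F [-3.5 -0.5  2.9]
```

View pics/c5.png

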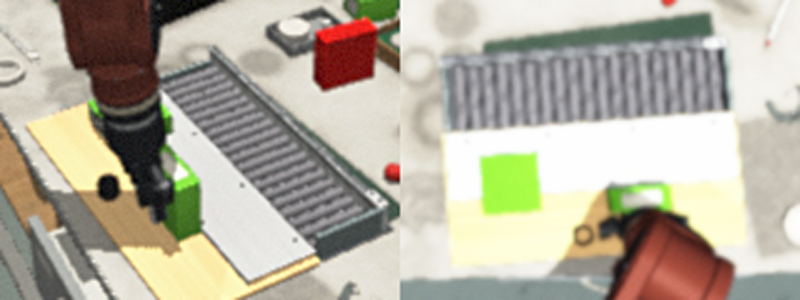

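Run:
```python
from look import *
y=-.059
go(-.060,y,.024,.15); go(-.060,y,.078,.15)
go(-.012,y,.080,.06,guard=30); go(.004,y,.082,.06,guard=30)
robot.pause(.3)
go(-.03,.03,.20,.25)
# swing arm out of the view
q=np.array(robot.observe()["q"]); q[0]=35; robot.goto_joints(q); st("clear")
look(6)
crop(cv2.imread("pics/s6.png"),245,180,345,255,8,"pics/s6c.png");crop(cv2.imread("pics/t6.png"),260,160,420,280,5,"pics/t6c.png")
```

```text
->-60,-59,24 hit=False t 12.56 tip line mm [-60.3 -59.   23.9] F [ 0.7 -0.3 -0.3]
->-60,-59,78 hit=False t 13.07 tip line mm [-60.4 -59.   77.6] F [-0.4 -0.   0.7]
->-12,-59,80 hit=False t 14.02 tip line mm [-12.9 -58.8  79.7] F [0.3 0.1 0. ]
->4,-59,82 hit=False t 14.43 tip line mm [  3.2 -58.9  81.8] F [-0.5 -0.1 -0.4]
->-30,30,200 hit=False t 15.49 tip line mm [-30.7  29.8 198.7] F [-0.4  0.5 -0. ]
clear t 17.0 tip line mm [-191.9  404.7  198.4] F [-0.1  0.5  0.3]
```

View pics/s6c.png

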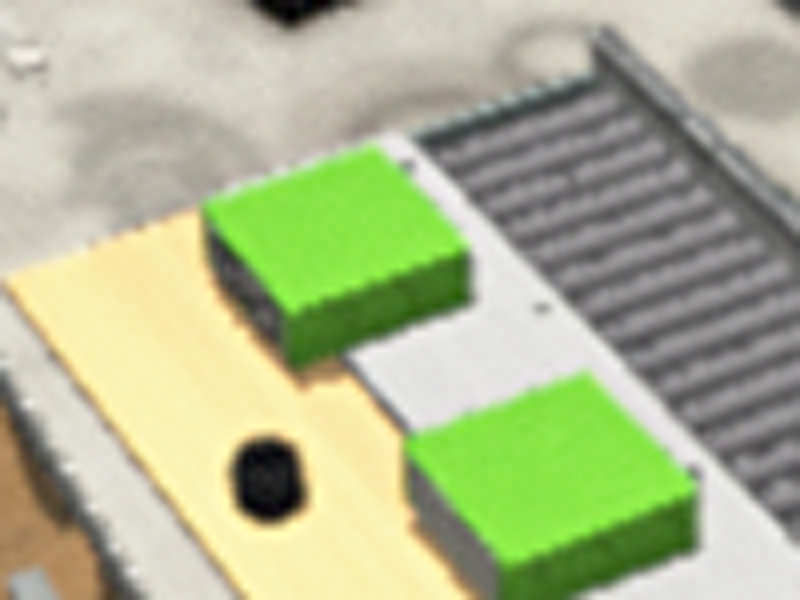

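View pics/t6c.png

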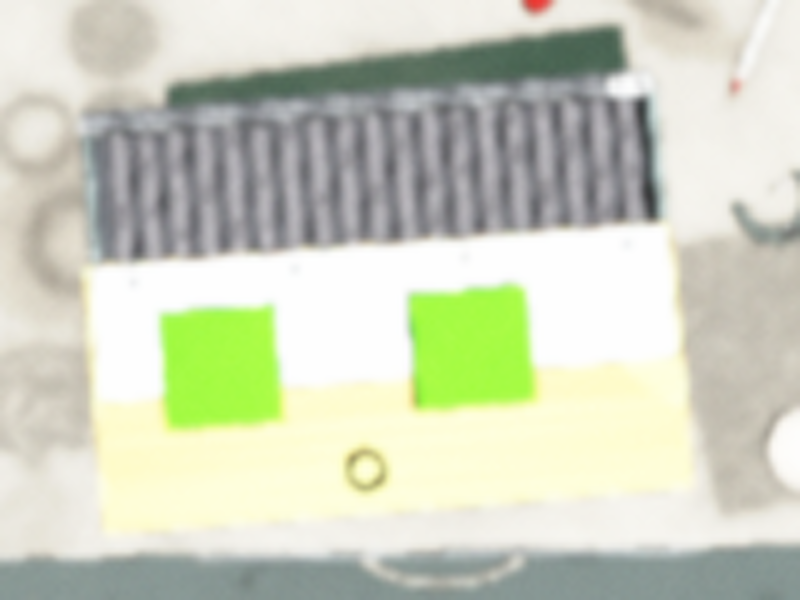

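Run:
```python
from h import *
im=cv2.imread("pics/s6.png")
def c(x0,y0): 
    p=im[y0:y0+28,x0:x0+28].astype(float)*2.2; return cv2.resize(np.clip(p,0,255).astype(np.uint8),None,fx=14,fy=14,interpolation=2)
cv2.imwrite("pics/st6.png",np.hstack([c(262,203),c(289,230)]))
```

```text
(no output)
```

View pics/st6.png

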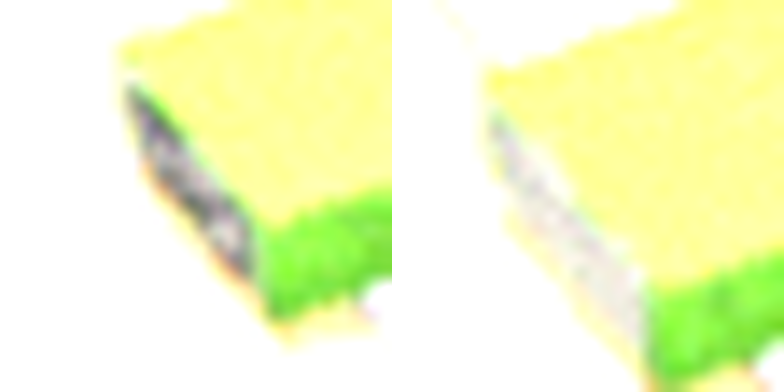

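The left carton's underside (scene ~(275,216)) carries a dark frame and tick. The right one's (~(302,245)) is uniformly pale. So the left one is the stamped carton. Now I measure where it lies.

Run:
```python
from h import *
from fit import T
S=lambda x,y:(x/8+245-.4,y/8+180-.4)
for nm,t,s in(("left",[(166,429),(162,314),(272,306),(282,420)],[(205,207),(378,145),(470,247),(288,312)]),("right",[(416,408),(410,293),(523,285),(534,400)],[(408,445),(588,373),(697,488),(503,568)])):
    for a,b in zip(t,s):
        P,g=tri(S(*b),T(*a)); print(nm,"top",(toline(onz("top",*T(*a),.057))*1000).round(1)[:2],"scene",(toline(onz("scene",*S(*b),.057))*1000).round(1)[:2],"tri",(toline(P)*1000).round(1),round(g*1000,1))
r=orient(8,half=True)
for pt in((-.04,.127,.12),(-.04,.127,.025),(.108,.127,.025)): print(robot.ik(tcp(*pt,r,.07),eul(r)))
for half in(0,1):
    v=orient(0,90,half)
    for pt in((.155,.195,.12),(.155,.195,.025),(.157,-.109,.025)):
        q=robot.ik(tcp(*pt,v,.07),eul(v)); print(half,None if q is None else np.round(q))
```

```text
left top [-25.8 173. ] scene [-23.1 170.3] tri [-24.2 172.2  46.2] 3.6
left top [ 59.7 169.9] scene [ 64.7 172.2] tri [ 61.2 169.   50.2] 3.5
left top [59.5 87.6] scene [63.4 83.7] tri [61.9 86.4 45.6] 5.3
left top [-25.6  86.4] scene [-25.6  83.7] tri [-25.1  86.2  45.2] 1.2
right top [-24.2 -13.9] scene [-23.3 -20.6] tri [-22.7 -15.   42.6] 3.9
right top [ 61.6 -16. ] scene [ 63.5 -18.4] tri [ 62.8 -16.8  46. ] 2.8
right top [  61.2 -101. ] scene [  64.  -104.6] tri [  63.1 -102.2   45.4] 4.2
right top [ -24.9 -102.2] scene [ -26.7 -106.1] tri [ -24.9 -102.7   43.5] 0.2
[ -5.56905297 -34.08117083 -39.87909892  76.29929271   1.24738168
  -8.91288757]
[ -5.56905297 -31.73884446 -48.25060004  65.58546523   1.24738168
  -8.91288757]
[ -3.07472469  -2.0644471  -23.95721278  60.15807377   0.90337672
  -6.44195588]
0 [ 4. 15.  5. 80.  0. 91.]
0 [ 4. 18. -2. 70.  0. 91.]
0 [-23.  19.  -0.  71.   0.  64.]
1 [  4.  15.   5.  80.   0. -89.]
1 [  4.  18.  -2.  70.   0. -89.]
1 [ -23.   19.   -0.   71.    0. -116.]
```

Run:
```python
from look import *
q=robot.ik(tcp(-.055,.128,.12,r,.07),eul(r)); robot.goto_joints(q); st("above")
if go(-.055,.128,.025,.12,guard=8): raise SystemExit
x=-.055
for i in range(4):
    h=go(.108,.128,.025,.06,guard=18)
    s=robot.observe(); R=Ro.from_euler("xyz",s["tcp_rot"],degrees=True); xl=toline(s["tool_pos"]+.07*R.apply([0,0,1]))[0]
    if not h or xl>.095: break
robot.pause(.1); look(7)
```

```text
above t 18.31 tip line mm [-54.9 128.5 120.4] F [ 0.7 -0.3  0.3]
->-55,128,25 hit=False t 19.25 tip line mm [-54.5 128.   25.8] F [ 0.1  0.2 -0.3]
->108,128,25 hit=True t 21.64 tip line mm [101.3 127.8  23.9] F [-0.3  0.2  0.2]
```

View pics/c7.png

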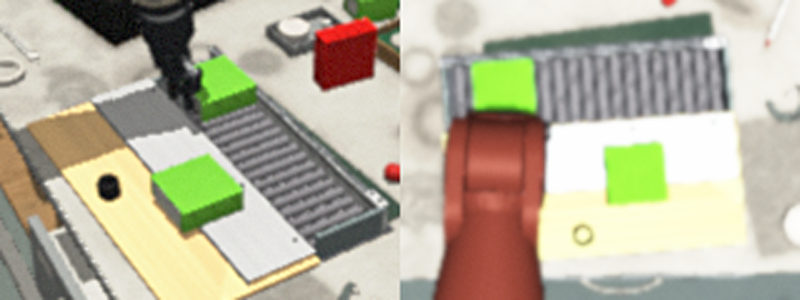

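The stamped carton is on the rollers at the rail; the fingers stopped at 101 mm, as predicted for rail contact. Now the push along the rollers.

Run:
```python
from look import *
import tip
go(.085,.128,.025,.15); go(.085,.128,.14,.25)
tip.r=orient(0,90,True)
robot.move_pose(tcp(.154,.202,.14,tip.r,.07),eul(tip.r)); st("side")
if go(.154,.202,.025,.15,guard=8): raise SystemExit
for i in range(5):
    h=go(.157,-.111,.025,.08,guard=18)
    s=robot.observe(); R=Ro.from_euler("xyz",s["tcp_rot"],degrees=True); yl=toline(s["tool_pos"]+.07*R.apply([0,0,1]))[1]
    if not h or yl<-.095: break
robot.pause(.2); st("end"); look(8)
```

```text
->85,128,25 hit=False t 22.1 tip line mm [ 84.6 128.   25. ] F [ 0.1 -0.4  0.7]
->85,128,140 hit=False t 22.71 tip line mm [ 85.2 127.9 140.4] F [-0.2  0.  -1.1]
side t 24.0 tip line mm [153.6 201.8 139.3] F [ 0.1 -0.8  1.2]
->154,202,25 hit=False t 24.92 tip line mm [154.8 202.   26.3] F [ 0.2 -0.5  0.1]
->157,-111,25 hit=True t 28.4 tip line mm [ 156.6 -102.4   24.5] F [-0.   0.3 -0.1]
end t 28.6 tip line mm [ 156.2 -102.3   23.9] F [0.4 0.2 0. ]
```

View pics/c8.png

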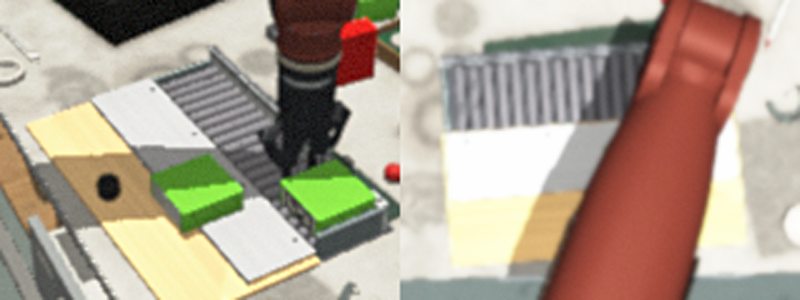

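Run:
```python
from look import *
import tip
tip.r=orient(0,90,True)
go(.156,-.112,.025,.02,guard=12); robot.pause(.3); st("hold")
go(.156,-.08,.025,.06); go(.156,-.08,.15,.25); go(.08,.1,.2,.3)
q=np.array(robot.observe()["q"]); q[0]=30; robot.goto_joints(q); st("clear"); look(9)
crop(cv2.imread("pics/s9.png"),265,195,395,285,6,"pics/s9c.png");crop(cv2.imread("pics/t9.png"),260,160,420,280,5,"pics/t9c.png")
```

```text
->156,-112,25 hit=True t 28.96 tip line mm [ 155.7 -102.3   23.4] F [0.4 0.4 0.4]
hold t 29.26 tip line mm [ 155.4 -102.1   22.9] F [-0.5  0.1  0.8]
->156,-80,25 hit=False t 29.79 tip line mm [155.9 -79.   25.1] F [-0.5 -0.3  0.1]
->156,-80,150 hit=False t 30.44 tip line mm [155.8 -79.6 150. ] F [-0.3  0.5 -0.5]
->80,100,200 hit=False t 31.27 tip line mm [ 79.9  99.8 198.8] F [-0.3 -0.8 -0.6]
clear t 32.57 tip line mm [-50.2 420.  198.6] F [-0.7 -1.2 -0.7]
```

View pics/s9c.png

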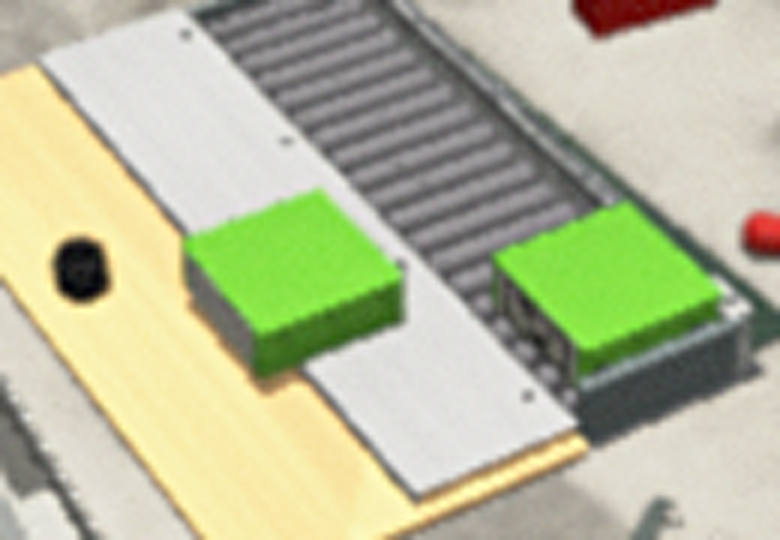

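View pics/t9c.png

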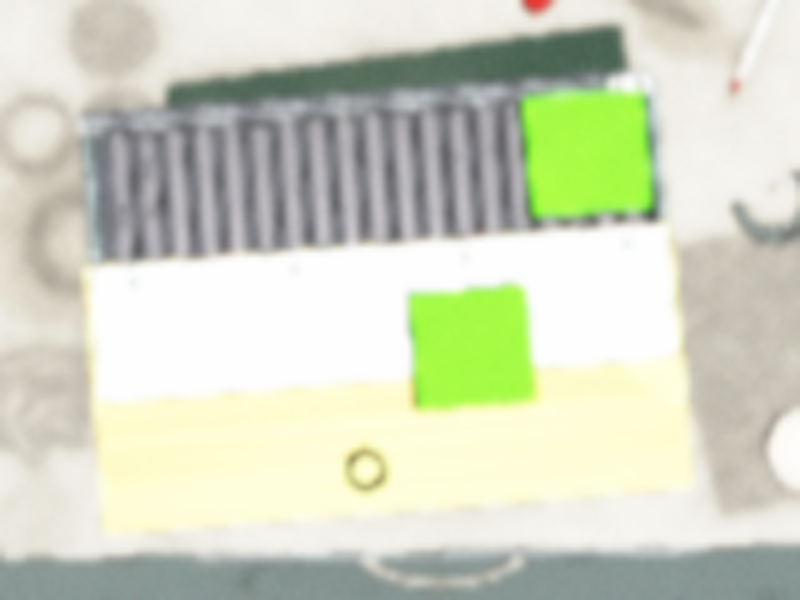

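Run:
```python
from h import *
from fit import T
S=lambda x,y:(x/6+265-.4,y/6+195-.4)
for a,b in zip([(531,219),(525,97),(645,92),(654,211)],[(494,258),(627,203),(722,295),(580,350)]):
    P,g=tri(S(*b),T(*a)); print("top",(toline(onz("top",*T(*a),.057))*1000).round(1)[:2],"scene",(toline(onz("scene",*S(*b),.057))*1000).round(1)[:2],"tri",(toline(P)*1000).round(1),round(g*1000,1))
```

```text
top [ 110.1 -111. ] scene [ 114.2 -117.5] tri [ 113.2 -113.    43.8] 6.7
top [ 202.2 -113.9] scene [ 203.  -116.2] tri [ 203.2 -114.6   45.6] 1.8
top [ 199.4 -204.6] scene [ 201.7 -205.7] tri [ 200.5 -205.3   47. ] 2.5
top [ 109.3 -203.7] scene [ 112.3 -202.5] tri [ 110.1 -203.9   48.9] 2.0
```

The corners agree with rail and stop to about 2–3 mm, with a hint of slight yaw. A gentle seating push against the rail, then the stop again, will settle it.

Run:
```python
from look import *
import tip
go_xy=lambda p: robot.move_pose(tcp(*p,tip.r,.07),eul(tip.r))
go_xy((.05,.05,.2)); go_xy((.080,-.158,.14)); st("front")
if not go(.080,-.158,.027,.15,guard=8):
    go(.110,-.158,.025,.03,guard=12)
    robot.pause(.1); st("rail"); go(.110,-.158,.025,.03,guard=12); st("rail2")
    go(.080,-.158,.027,.1); go(.080,-.158,.15,.25)
    tip.r=orient(0,90,True)
    go_xy((.156,-.075,.14)); 
    if not go(.156,-.085,.025,.15,guard=8):
        go(.157,-.112,.025,.03,guard=12); st("stop"); go(.157,-.112,.025,.02,guard=12); st("stop2")
        go(.156,-.08,.025,.06); go(.156,-.08,.15,.25); go(.08,.1,.2,.3)
q=np.array(robot.observe()["q"]); q[0]=30; robot.goto_joints(q); st("clear"); look(10)
crop(cv2.imread("pics/s10.png"),265,195,395,285,6,"pics/s10c.png");crop(cv2.imread("pics/t10.png"),260,160,420,280,5,"pics/t10c.png")
```

```text
front t 34.98 tip line mm [  80.3 -156.7  140.4] F [-0.7 -0.1 -0.5]
->80,-158,27 hit=False t 35.88 tip line mm [  80.7 -158.2   28.3] F [-0.3 -0.3  0.2]
->110,-158,25 hit=True t 36.62 tip line mm [ 102.4 -157.7   24.6] F [-1.2 -0.5  0.8]
rail t 36.73 tip line mm [ 102.4 -157.6   24.5] F [-0.2  0.2  0.1]
->110,-158,25 hit=True t 36.93 tip line mm [ 102.4 -157.4   23.6] F [-0.9 -1.1  1.5]
rail2 t 36.93 tip line mm [ 102.4 -157.4   23.6] F [-0.9 -1.1  1.5]
->80,-158,27 hit=False t 37.32 tip line mm [  79.7 -158.    27.1] F [ 0.4 -0.1 -0.6]
->80,-158,150 hit=False t 37.96 tip line mm [  79.8 -157.9  149.9] F [ 0.   0.3 -0.8]
->156,-85,25 hit=False t 40.11 tip line mm [156.7 -85.3  26.2] F [ 0.5  0.1 -0.2]
->157,-112,25 hit=True t 40.74 tip line mm [ 156.4 -102.4   24.6] F [0.8 2.2 2. ]
stop t 40.74 tip line mm [ 156.4 -102.4   24.6] F [0.8 2.2 2. ]
->157,-112,25 hit=True t 41.02 tip line mm [ 156.  -102.3   23.9] F [0.3 0.6 0.3]
stop2 t 41.02 tip line mm [ 156.  -102.3   23.9] F [0.3 0.6 0.3]
->156,-80,25 hit=False t 41.54 tip line mm [155.9 -79.1  25.1] F [-0.4  0.4 -0.8]
->156,-80,150 hit=False t 42.19 tip line mm [155.9 -79.8 150. ] F [-0.4 -0.2 -0.6]
->80,100,200 hit=False t 43.02 tip line mm [ 79.9  99.6 198.9] F [-0.4 -0.5  0.2]
clear t 44.32 tip line mm [-49.7 419.5 198.7] F [-0.5  0.2 -0.4]
```

View pics/s10c.png

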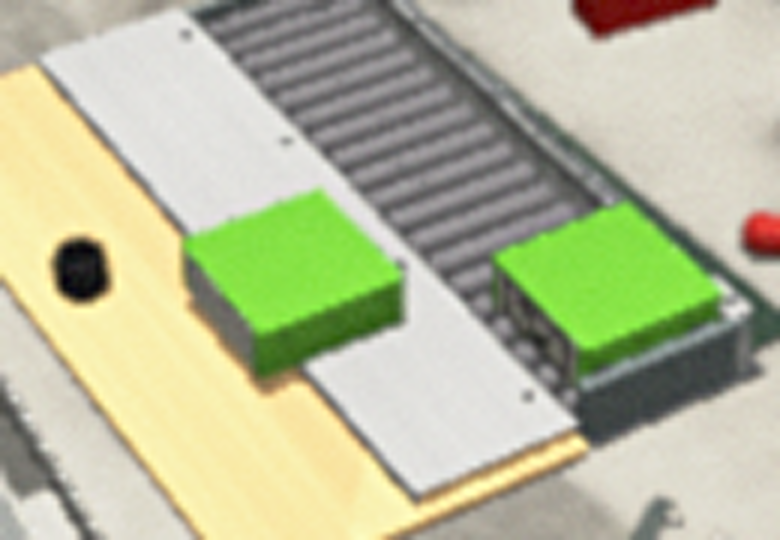

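View pics/t10c.png

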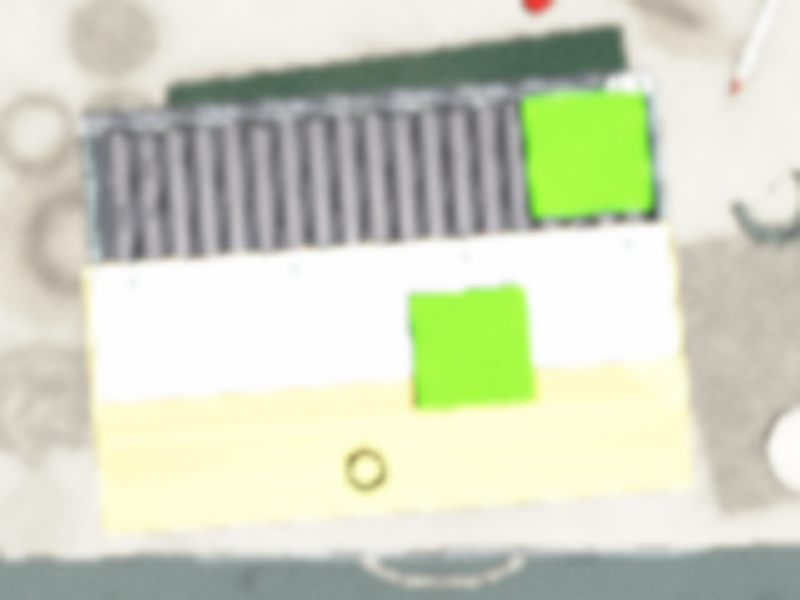

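View pics/s10.png

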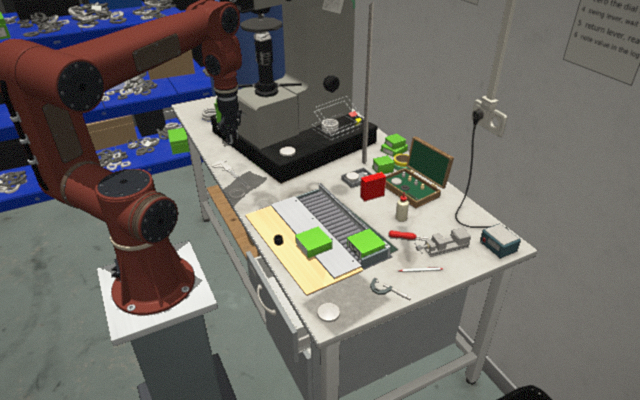

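The picture after the seating push looks the same as before it. The stamped carton is at the corner (scene ~(366,245)), the plain one on the plate (~(315,240)), and the loupe is untouched. Both seating pushes met solid resistance without the carton moving.

```bash
python3 -c "
from plant import robot
robot.job_done()"
```

```text
the job is handed in; nothing more can be done
```

I tipped both cartons onto their backs on the plate. The left one turned out to be stamped, so I pushed it onto the rollers to the guide rail, then along to the end stop. I then handed the job in, at about 44 s of robot time. It was fingertips only throughout; nothing was lifted.

**Stamp:** from the scene camera, the left carton's underside showed a dark frame and tick, and the right one's was blank.

**Stamped carton at the rail and stop:** repeat pushes toward both met firm resistance at the same place, with no further movement. Measured corners put its back at about x = 200–203 mm (rail at 203) and its right side at about y = -204 to -205 mm (buffers at -206). Those measurements are good to about 2–4 mm. They also hinted at about 1–2° of yaw, which the seating push did not change.

**Plain carton:** it lies on the plate, off the rollers, with its front overhanging the plate's front edge by about 25 mm. I left it as it fell.

**Other items:** the loupe and the other parts look undisturbed in the last pictures.

**Checks that disagreed:**
- The fingers stopped about 3 mm short of the predicted point at the end stop, which I put down to error in my estimate of the line's position.
- The force guard stopped the first push on the left carton early, so I repeated it with a higher limit.

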